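# Move a freshly painted glass roundel from drying rack to banding wheel

### The arm

A 7-joint arm with a two-finger parallel gripper is mounted at the origin on the work surface. World frame = base frame: x ahead of the robot, y to its left, z up, the work surface at z = 0. Lengths are in m, angles in rad, forces in N, time in s.
With the tool pointing down it reaches from about 0.425 to 0.875 m from the base axis. Payload 8.4 kg.
Tool frame: the origin (TCP) lies midway between the tips of the shut fingers; the grasp point (between the pads) lies behind it (hold_point_z is the x of the grasp point in the tool frame, in m); x points along the fingers, y is the direction in which the jaws open and shut, and the axes are right-handed (so a half turn about x gives the same grasp; the last joint's range is limited). The gripper opens to 87 mm and grips with 3 to 60 N. Pads are 19 mm wide; open, the fingers measure 117 mm over their backs; the gripper's body (75 mm by 190 mm) begins 51 mm behind the grasp point.
Start: joints at [1.035, 0.333, 0.04, 1.465, -0.013, 1.343, -0.059], TCP at [0.275, -0.589, 0.223] pointing down, gripper open.
Joint ranges: [-2.58, 2.58], [-0.38, 2.09], [-1.3, 1.39], [0.25, 2.4], [-1.5, 4.64], [0.08, 2.09], [-2.65, 2.65]. Speed limits (rad/s): [2.22, 2.22, 2.79, 2.79, 3.14, 3.14, 3.14].

### API

Orientations are given as [roll, pitch, yaw] about the fixed x, y, z axes, in that order (R = Rz(yaw) Ry(pitch) Rx(roll)).
In Python, from workcell import get_state, read_camera, sign_off, boxes_of, outline_of, place_of, hold_point_z gives the robot as it stands.
- The arm moves only by the tool send_rows, never from a script. Its argument "series" is a list of rows, each a list of 5 numbers: the shift along the tool's x, y, z in mm, then the turn about the tool's x in degrees, then the closure, from -1 (fully open) to 1 (shut), so that 0 is half open. A call has 1 to 5 rows; each row is the pose to reach, as a shift and turn from the pose commanded when the call began, along the tool's axes at that moment; what a row does not reach only later rows make up. A row lasts 1/12 s, in which the tool goes at most 41.7 mm and 7.16 degrees, less where a joint would pass 70% of its speed; a pose out of reach is approached as far as the arm can. A call with a gripper value outside its range is refused whole. The fingers move at their own pace and stop on an object; "grip_force" is the grip in N (left out, the last holds). Time passes only in rows, so rows that repeat a pose let the fingers close. It gives the time, the measured TCP pose, the force and the opening at its end, in the units of the state.
- get_state(): the state, without advancing time (a new reading comes with each control period).
- read_camera(name): name is "side" or "top" or "wrist"; returns a dict with "image" (420x560x3 uint8, blue, green, red), "camera_matrix" (3x3 intrinsics, pixels), "R" (3x3) and "t" (3): a world point X has camera coordinates R X + t. Camera axes: x right, y down, z forward; pixel columns grow to the right and rows downward; lengths in m; the calibration is good to about 2 mm. A picture is of the moment at which its call begins. There is no depth.
- sign_off(): hands the job in, once; it reports no verdict.
Trained networks look in the newest picture that a camera, given by its name, has taken for a name from the list of things; names that differ only in an ending like _2 or _b are one class to them, and where a whole thing is asked for, a point or a joint stands for the part that bears it (a point fixed in the world has none). Each returns a list of dicts, best first, with "conf" (0 to 1); they miss things now and then, are a little off and sometimes report something else, mostly with a low value. They report only what shows in the picture. A call takes as long as a camera call. They do not tell look-alikes from the thing itself.
- boxes_of(camera, name): "extent" ([left, top, right, bottom] as shares, 0 to 1, of the picture: columns of its width, rows of its height, round what is visible of it).
- outline_of(camera, name): "pixels" (420x560 bool, what is visible of it) and "extent" ([left, top, right, bottom] as shares, 0 to 1, of the picture: columns of its width, rows of its height, round what is visible of it).
- place_of(camera, name): "at" ([row, column] as shares, 0 to 1, of the picture: columns of its width, rows of its height: a listed point, or the origin of a listed thing).
The state is a dict: "clock": time; "q": joint angles; "dq": joint speeds; "effort": joint torques, N m; "tcp_pos": TCP position; "orientation": TCP orientation; "ft_force": force on the tool from outside, world axes, zero at the start; "ft_torque": the same for the moment, N m; "grip_width": finger opening in m.
Only numpy, scipy, OpenCV 4.12 (cv2) and the standard library are available. Lean on these libraries where they do the work, as an engineer would, in place of code of your own. Each camera call takes 0.05 s, during which the arm holds its last target. There are 200 camera calls.

### The job

Stand the small brass riser disc in the middle of the banding wheel's turntable; then slide the forked spatula under the freshly painted glass roundel on the drying rack, lift it level, and lay it gently on top of the riser so that riser and roundel are both centred on the wheel. The paint is wet: the gripper must never touch the roundel, and the roundel must touch nothing but the rack, the spatula and the riser. Draw the spatula out, lay it flat back down on the bench clear of the wheel and rack, and leave the brush pot, ink jar and steel weight where they stand.

Things in the scene. Friction and masses are not known exactly. Their poses are not given: they have to be found in the camera images.
- roundel: Flat dull grey-brown glass disc with thin dark painted lines on top, 100 mm across, 6 mm thick, about 0.12 kg. Origin: centre of its underside, z up. It starts lying on the two battens of the rack, within about 2 mm of the rack's centre, underside 32 mm above the bench.
- rack: Fixed wooden drying rack. Origin: centre of its underside on the bench; x along the battens, z up. Base 104 x 104 x 8 mm; on it two full-length battens along x, from |y| = 38 to 50 mm, tops at z = 32 mm: a channel 76 mm wide, 24 mm high under the roundel, open at both ends. The -x end faces roughly to the robot (yaw within 0.5 rad). It may be left or right, the wheel on the other side.
- rack_top (a point): Centre of the rack at the height of the batten tops (32 mm above the bench); axes as rack. Four dowels, 8 mm across, stand on the battens at x = +-38, y = +-44 mm and rise 13 mm above them, about 4 mm clear of the roundel's rim, so the roundel must go straight up.
- wheel: Fixed metal banding wheel (a low turntable, does not turn here). Origin: centre of its underside on the bench, z up. Turntable disc 140 mm across, its flat top 30 mm above the bench.
- wheel_top (a point): Centre of the turntable's top face, 30 mm above the bench.
- riser: Small solid plain brass disc, 32 mm across, 22 mm high, 0.11 kg, upright. Origin: centre of its underside. Starts on the bench between rack and wheel, in front of the brush pot.
- lifter: Forked spatula lying flat on the bench, 0.16 kg. Origin: on its underside, straight below the place to grip the handle; x along the tool to the tips, y left, z up. Handle: wooden bar, x = -80 to 22 mm, 22 mm wide, z = 0 to 32 mm, upright sides. It starts nearer the robot than rack and wheel, tips pointing roughly away from the robot (yaw within 0.45 rad).
- lifter_seat (a point): Point of the spatula, 85 mm ahead of its origin (x) and 3 mm above its underside, where the roundel's centre should sit. Steel blade 3 mm thick, flush with the underside: plate 64 mm wide from x = 20 to 46 mm, then two tines to x = 133 mm, each from |y| = 22 to 32 mm. The slot between them, 44 mm wide and open at the tips, passes around the riser.
- brush_pot: Bystander: white ceramic cup 60 mm across, 85 mm high, with three brushes up to about 195 mm high leaning out to 27 mm from its axis. Origin: centre of its underside. Stands beyond the riser.
- ink_jar: Bystander: small jar, 52 mm across, 58 mm high. Origin: centre of its underside. Stands at the outer side of rack or wheel.
- weight: Bystander: dark steel bar 80 x 32 x 26 mm with a 10 mm stub on top (36 mm high in all). Origin: centre of its underside. Stands at the outer side of rack or wheel.
There are look-alikes about, which are no part of the job. What is shaped like the wheel but red is not meant. There is more than one size of the rack; the one meant has the size given above.

How it is judged:
By the outcome, as a careful person would: the job done as asked, in the order asked, and still so for the second after the job is handed in, with the robot touching nothing.
It also fails if it takes over 67 s, if anything falls off the work surface, if the arm or the gripper's body presses on something with over 40 N, if the wrist force passes 120 N, or if a joint passes its speed limit or range.

## Working session

There is one attempt and no reset: what is moved stays moved. The work goes in short steps, Python scripts to look and compute and a tool call to move; the robot and the scene stay as the last step left them, time stands still between calls to the robot, and variables do not carry over. Pictures are saved under pics/ and viewed, about 8 in all and at most 12, crops included, and the job is handed in when it is done.

Besides the shell and the picture viewer there is one more tool, called after "Emit:" as name(argument=value, ...), one argument or row to a line, values as JSON. send_rows: Moves the arm, as the interface text tells. Its arguments: {"type":"object","properties":{"series":{"type":"array"},"grip_force":{"type":"number"}},"required":["series"]}

```bash
ls; mkdir -p pics; python3 - <<'E'
from workcell import *
import cv2,json,numpy as np
s=get_state(); print({k:np.round(v,3).tolist() for k,v in s.items()}); print(hold_point_z)
for c in("top","side"):
    r=read_camera(c); cv2.imwrite(f"pics/{c}0.png",r["image"]); print(c,np.round(r["camera_matrix"],1).tolist(),np.round(r["R"],3).tolist(),np.round(r["t"],3).tolist())
    for n in["roundel","rack","rack_top","wheel","wheel_top","riser","lifter","lifter_seat","brush_pot","ink_jar","weight"]:
        print(n,[(round(d["conf"],2),round(d["at"][1]*560,1),round(d["at"][0]*420,1)) for d in place_of(c,n)])
E
```

```text
pics
{'clock': 0.0, 'q': [1.035, 0.334, 0.04, 1.466, -0.013, 1.343, -0.058], 'dq': [-0.0, 0.002, 0.001, -0.001, 0.0, 0.002, 0.002], 'effort': [-0.001, -65.635, 1.336, -40.381, -0.06, 0.044, 0.0], 'tcp_pos': [0.275, -0.589, 0.222], 'orientation': [-1.505, 1.569, 2.074], 'ft_force': [-0.888, 0.104, 0.281], 'ft_torque': [-0.048, 0.051, -0.002], 'grip_width': 0.087}
-0.0187
top [[513.2, 0.0, 276.5], [0.0, 513.2, 206.2], [0.0, 0.0, 1.0]] [[0.001, -1.0, 0.009], [-0.997, -0.001, -0.073], [0.073, -0.009, -0.997]] [-0.018, 0.659, 1.173]
roundel [(0.91, 178.3, 209.6)]
rack [(0.75, 189.9, 141.2), (0.23, 360.3, 208.4)]
rack_top [(0.94, 188.9, 135.6)]
wheel [(0.95, 441.7, 255.4), (0.66, 357.7, 208.4)]
wheel_top [(0.84, 361.4, 204.2), (0.79, 447.0, 256.1)]
riser [(0.64, 274.3, 204.5)]
lifter [(0.66, 260.4, 272.3)]
lifter_seat [(0.61, 254.3, 236.7)]
brush_pot [(0.62, 266.0, 150.7)]
ink_jar [(0.58, 431.1, 183.2), (0.31, 360.2, 205.2)]
weight [(0.77, 116.5, 191.3)]
side [[492.1, 0.0, 284.1], [0.0, 492.1, 212.4], [0.0, 0.0, 1.0]] [[-0.998, -0.065, 0.026], [-0.053, 0.466, -0.883], [0.045, -0.882, -0.469]] [0.651, 0.104, 1.131]
roundel [(0.93, 278.5, 282.0)]
rack [(0.9, 194.5, 286.0), (0.57, 278.3, 293.1)]
rack_top [(0.57, 196.4, 277.3)]
wheel [(0.77, 330.5, 175.8), (0.74, 286.7, 199.0)]
wheel_top [(0.9, 289.7, 190.9), (0.66, 331.4, 163.9), (0.64, 316.2, 246.7)]
riser [(0.72, 351.1, 247.0), (0.62, 275.5, 239.9)]
lifter [(0.58, 347.5, 249.6)]
lifter_seat [(0.75, 316.2, 246.1)]
brush_pot [(0.83, 222.1, 239.8), (0.47, 273.2, 175.0)]
ink_jar [(0.93, 269.6, 174.6)]
weight [(0.86, 243.1, 351.0)]
```

```bash
python3 - <<'E'
import cv2
im=cv2.imread("pics/top0.png")[90:330,60:500]; cv2.imwrite("pics/top0c.png",cv2.resize(im,None,fx=1.8,fy=1.8,interpolation=2))
E
```

```text
(no output)
```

View pics/top0c.png

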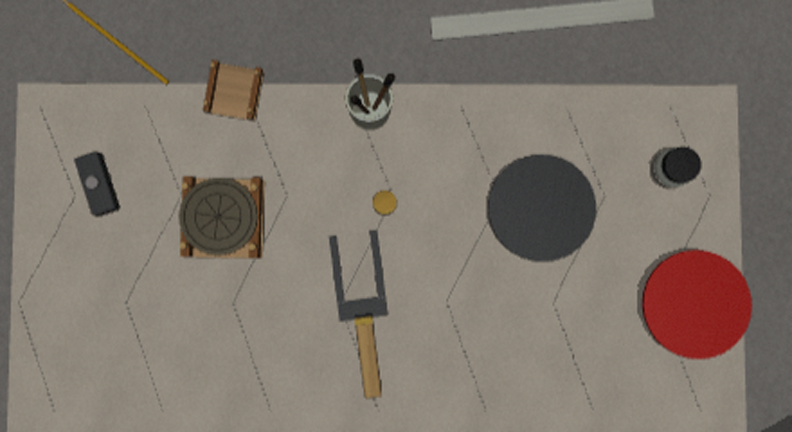

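View pics/side0.png

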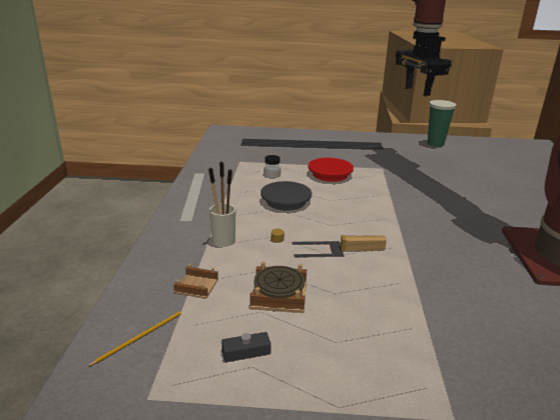

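The top view shows two candidates for each of rack and wheel:

- **Rack:** the big one at (183,210) carries the roundel and is about 46 px ≈ 104 mm. The small empty one at (190,141) is only about 60 mm, so it is a look-alike.
- **Wheel:** the grey one at (361,205) fits. The red one at (447,259) is not meant.

The riser is at (274,203). The spatula has its origin near (264,275) and its tips at about (256,220).

The enlarged crop already confirms these choices, so I measure next.

```bash
cat >h.py <<'E'
from workcell import *
import cv2,numpy as np
from scipy.spatial.transform import Rotation as Ro
def ray(r,px,z):
    K,R,t=map(np.array,(r["camera_matrix"],r["R"],r["t"]))
    d=R.T@np.linalg.solve(K,[px[0],px[1],1]); c=-R.T@t
    return (c+d*(z-c[2])/d[2])[:2]
def proj(r,P):
    q=np.array(r["R"])@np.array(P)+np.array(r["t"]); q=np.array(r["camera_matrix"])@q; return q[:2]/q[2]
def tf():
    s=get_state(); R=Ro.from_euler("xyz",s["orientation"]).as_matrix(); return np.array(s["tcp_pos"]),R
def go(xyz,yaw=None):
    "tool shift (mm) to TCP xyz and turn (deg) so that tool y lies across heading yaw"
    p,R=tf(); sh=R.T@(np.array(xyz)-p)*1000
    a=0
    if yaw is not None:
        y=R.T@np.array([-np.sin(yaw),np.cos(yaw),0]); a=np.degrees(np.arctan2(y[2],y[1])); a=(a+90)%180-90
    return np.round(sh,1).tolist(),round(a,1)
def poly(r,n,z):
    o=outline_of(r,n)
E
python3 - <<'E'
from h import *
for c in("top","side"):
    r=read_camera(c)
    for n,z in(("roundel",.038),("rack",.02),("wheel",.03),("riser",.022),("lifter",.0),("brush_pot",.085),("ink_jar",.058),("weight",.02)):
        for d in outline_of(c,n):
            if d["conf"]<.3: continue
            m=d["pixels"].astype(np.uint8); k,_=cv2.findContours(m,0,1); k=max(k,key=cv2.contourArea)
            W=np.array([ray(r,p,z) for p in k[:,0]],np.float32)
            (cx,cy),rad=cv2.minEnclosingCircle(W)
            e=cv2.fitEllipse(W) if len(W)>5 else 0
            print(c,n,round(d["conf"],2),"circ",round(cx,4),round(cy,4),round(rad,4),"ell",np.round(e[0],4),np.round(e[1],4),"rect",np.round(np.array(cv2.minAreaRect((W*1000)) [0]),1),np.round(cv2.minAreaRect(W*1000)[1:][0],1),round(cv2.minAreaRect(W*1000)[2],1))
    print("seat",[(round(d["conf"],2),ray(r,(d["at"][1]*560,d["at"][0]*420),.003).round(4)) for d in place_of(c,"lifter_seat")],
     "org",[(round(d["conf"],2),ray(r,(d["at"][1]*560,d["at"][0]*420),0).round(4)) for d in place_of(c,"lifter")])
print(tf())
E
```

```text
top roundel 0.74 circ 0.6482 0.2034 0.0501 ell [0.6486 0.2033] [0.0962 0.0974] rect [649.2 205. ] [97.1 96.5] 0.7
top rack 0.93 circ 0.648 0.1703 0.0547 ell [0.6444 0.1685] [0.0433 0.1121] rect [648.2 169.1] [ 41.9 104. ] 88.6
top rack 0.93 circ 0.8155 0.189 0.0478 ell [0.815 0.189] [0.08   0.0837] rect [815.6 189.7] [74.5 73.7] 80.7
top wheel 0.92 circ 0.6599 -0.213 0.071 ell [ 0.6611 -0.2132] [0.1369 0.1386] rect [ 661.4 -213.2] [136.5 139.8] 11.3
top wheel 0.74 circ 0.5374 -0.4104 0.0711 ell [ 0.5374 -0.4107] [0.1365 0.139 ] rect [ 537.8 -412. ] [138.9 137.3] 44.4
top riser 0.61 circ 0.8104 0.0168 0.0474 ell [0.8078 0.0103] [0.0628 0.087 ] rect [808.3  10.1] [63.1 86.5] 75.5
top lifter 0.94 circ 0.524 0.019 0.1105 ell [0.5764 0.0252] [0.0583 0.282 ] rect [522.2  18. ] [216.9  64.6] 7.7
top brush_pot 0.7 circ 0.7979 0.0159 0.0459 ell [0.7957 0.0092] [0.0571 0.0861] rect [795.9   9.2] [57.  84.8] 79.1
top ink_jar 0.8 circ 0.7103 -0.3797 0.0333 ell [ 0.7108 -0.379 ] [0.049  0.0662] rect [ 710.4 -379.7] [50.5 62.3] 0.1
top weight 0.58 circ 0.6938 0.3616 0.0441 ell [0.6925 0.3642] [0.0
[... 1026 characters left out ...]
 [518.6   5.6] [240.4  87.5] 19.4
side brush_pot 0.74 circ 0.8022 -0.0494 0.221 ell [ 0.8011 -0.0223] [0.0567 0.4504] rect [805.9 -48.6] [ 60.9 441.8] 11.4
side ink_jar 0.64 circ 0.7078 -0.3241 0.0835 ell [ 0.7096 -0.3239] [0.0492 0.1839] rect [ 709.7 -323.9] [ 46.1 165.8] 4.1
side weight 0.73 circ 0.6922 0.3729 0.0475 ell [0.692 0.373] [0.0607 0.0966] rect [692.5 371.4] [85.7 60. ] 20.7
seat [] org [(0.62, array([0.5035, 0.021 ])), (0.51, array([0.5832, 0.0136]))]
(array([ 0.27496141, -0.58895002,  0.22254874]), array([[-2.55028592e-05,  4.23020935e-01, -9.06119908e-01],
       [ 1.77616575e-05, -9.06119908e-01, -4.23020935e-01],
       [-1.00000000e+00, -2.68824348e-05,  1.55950954e-05]]))
```

Emit:
send_rows(
  series=[
    [0,-66,-189,0,-1],
    [0,-66,-189,0,-1],
    [0,-66,-189,0,-1],
    [0,-66,-189,0,-1],
    [0,-66,-189,0,-1],
  ],
)

```text
clock: 2.72
tcp_pos: [0.4208, -0.4463, 0.2228]
orientation: [3.115, 1.57, 0.413]
ft_force: [0.6, -0.7, 0.5]
grip_width: 0.0869
```

Emit:
send_rows(
  series=[
    [0,-66,-189,0,-1],
    [0,-66,-189,0,-1],
    [0,-66,-189,0,-1],
    [0,-66,-189,0,-1],
    [0,-66,-189,0,-1],
  ],
)

```text
clock: 3.13
tcp_pos: [0.5638, -0.3062, 0.2228]
orientation: [-2.878, 1.57, 0.703]
ft_force: [0.4, -0.1, 0.9]
grip_width: 0.087
```

Emit:
send_rows(
  series=[
    [0,-45,-131,25,-1],
    [0,-45,-131,25,-1],
    [0,-45,-131,25,-1],
    [0,-45,-131,25,-1],
    [0,-45,-131,25,-1],
  ],
)

```text
clock: 3.55
tcp_pos: [0.6643, -0.207, 0.2217]
orientation: [-1.7, 1.568, 1.445]
ft_force: [-0.3, -0.4, -0.6]
grip_width: 0.0867
```

```bash
python3 - <<'E'
from h import *
r=read_camera("wrist"); cv2.imwrite("pics/w1.png",r["image"])
p,R=tf(); print(p,R.round(3).tolist(),get_state()["clock"]); print(proj(r,p), proj(r,[.661,-.213,.03]))
print(np.round(r["R"],3).tolist(),np.round(r["camera_matrix"],0).tolist(),np.round(-np.array(r["R"]).T@r["t"],3))
for d in outline_of("wrist","wheel"):
    m=d["pixels"].astype(np.uint8); k,_=cv2.findContours(m,0,1); k=max(k,key=cv2.contourArea)
    W=np.array([ray(r,q,.03) for q in k[:,0]],np.float32); print(d["conf"],np.array(d["extent"])*[560,420,560,420],cv2.minEnclosingCircle(W),cv2.fitEllipse(W))
E
```

```text
[ 0.66262389 -0.21023262  0.22186577] [[-0.001, 0.004, -1.0], [0.001, -1.0, -0.004], [-1.0, -0.001, 0.0]] 3.6
[287.58291088 267.65121818] [286.60005552 191.56001564]
[[0.004, -1.0, -0.002], [-0.955, -0.004, 0.297], [-0.297, 0.001, -0.955]] [[308.0, 0.0, 280.0], [0.0, 308.0, 210.0], [0.0, 0.0, 1.0]] [ 0.748 -0.206  0.383]
0.75 [386.288 234.108 488.824 286.398] ((0.5688984394073486, -0.40617436170578003), 0.06395372748374939) ((0.5750339031219482, -0.40135645866394043), (0.07267586886882782, 0.11621521413326263), 10.16974925994873)
0.56 [228.088 126.504 344.624 243.516] ((0.6640873551368713, -0.21130605041980743), 0.07018943876028061) ((0.6641159653663635, -0.21144525706768036), (0.13731198012828827, 0.1383761167526245), 106.98062133789062)
```

View pics/w1.png

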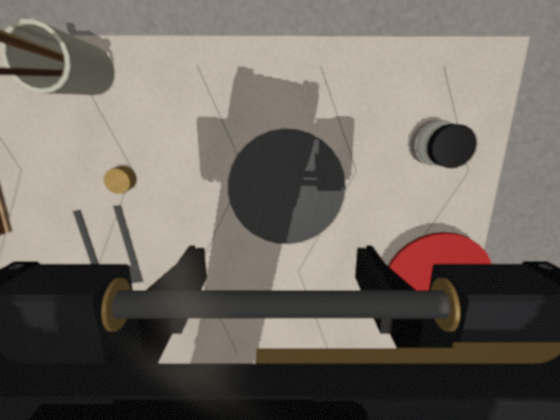

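Emit:
send_rows(
  series=[
    [0,-40,10,0,-1],
    [0,-80,20,0,-1],
    [0,-120,30,0,-1],
    [0,-160,30,0,-1],
    [0,-200,30,0,-1],
  ],
)

```text
clock: 4.07
tcp_pos: [0.6302, -0.0141, 0.2233]
orientation: [2.206, 1.569, -0.937]
ft_force: [0.8, -0.6, -0.3]
grip_width: 0.0871
```

Emit:
send_rows(
  series=[
    [0,-10,0,0,-1],
    [0,-10,0,0,-1],
  ],
)

```text
clock: 4.23
tcp_pos: [0.6306, 0.0003, 0.2232]
orientation: [-2.057, 1.569, 1.09]
ft_force: [-0.6, -0.9, 0.2]
grip_width: 0.0868
```

```bash
cat >>h.py <<'E'
def circ(r,cam,n,z):
    for d in outline_of(cam,n):
        m=d["pixels"].astype(np.uint8); k,_=cv2.findContours(m,0,1); k=max(k,key=cv2.contourArea)
        if len(k)<6: continue
        W=np.array([ray(r,q,z) for q in k[:,0]],np.float32); c,rad=cv2.minEnclosingCircle(W); e=cv2.fitEllipse(W)
        print(n,round(d["conf"],2),"circ",np.round(c,4),round(rad,4),"ell",np.round(e[0],4),np.round(e[1],4),"rect",[np.round(v,3) for v in cv2.minAreaRect(W*1000)])
E
python3 - <<'E'
from h import *
r=read_camera("wrist"); cv2.imwrite("pics/w2.png",r["image"])
print(tf()[0])
# brass colour segmentation
h=cv2.cvtColor(r["image"],cv2.COLOR_BGR2HSV)
m=cv2.inRange(h,(15,110,100),(32,255,255)); n,l,st,ce=cv2.connectedComponentsWithStats(m)
for i in range(1,n):
    if st[i,4]>80: print(st[i],ce[i],ray(r,ce[i],.022).round(4))
for n,z in(("riser",.022),("lifter",.003),("wheel",.03),("roundel",.038)): circ(r,"wrist",n,z)
E
```

```text
[ 0.63084287 -0.00293158  0.22298943]
[277 140  25  26 494] [289.18016194 152.15789474] [ 0.6722 -0.0087]
[259 272  18  18 180] [268.31111111 278.93888889] [0.5061 0.0165]
[451 289  10  38 161] [455.92546584 307.60248447] [ 0.4637 -0.2395]
[270 319  12  16 104] [276.49038462 326.85576923] [0.4309 0.0054]
lifter 0.66 circ [0.6528 0.2108] 0.0785 ell [0.6325 0.2383] [0.1347 0.1909] rect [array([648.48 , 216.232]), array([132.132, 112.882]), np.float64(87.991)]
lifter 0.62 circ [0.5576 0.025 ] 0.0809 ell [0.5788 0.0269] [0.0613 0.1871] rect [array([555.278,  24.21 ]), array([155.569,  64.964]), np.float64(7.522)]
wheel 0.8 circ [ 0.5574 -0.3478] 0.0283 ell [ 0.5534 -0.34  ] [0.0223 0.057 ] rect [array([ 554.483, -337.214]), array([56.352, 22.017]), np.float64(15.379)]
wheel 0.75 circ [ 0.6643 -0.21  ] 0.0711 ell [ 0.6643 -0.2098] [0.1374 0.1403] rect [array([ 664.524, -209.418]), array([140.731, 137.927]), np.float64(74.98)]
roundel 0.8 circ [0.6522 0.2037] 0.051 ell [0.6522 0.2037] [0.0975 0.1   ] rect [array([652.016, 203.883]), array([98.772, 99.338]), np.float64(78.219)]
```

View pics/w2.png

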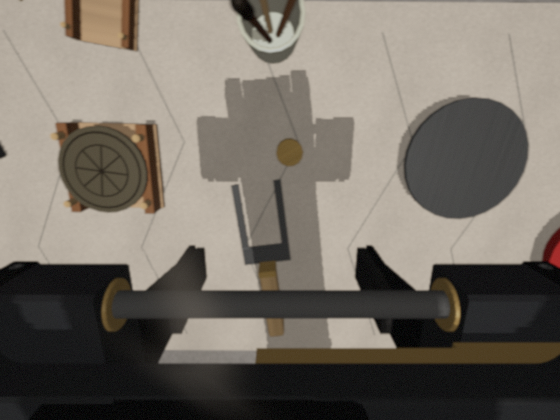

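```bash
python3 - <<'E'
from h import *
r=read_camera("top")
print("riser",ray(r,(273.3,202.8),.022),"pot",ray(r,(266,150.7),0)); 
for b in boxes_of("top","brush_pot"): print(b["conf"],(np.array(b["extent"])*[560,420,560,420]).round())
w=read_camera("wrist")
print("pot w",[(d["conf"],ray(w,(d["at"][1]*560,d["at"][0]*420),0)) for d in place_of("wrist","brush_pot")])
for z in(.085,.195): print(z,ray(r,(265,165),z),[ray(r,(60+a/1.8,90+b/1.8),z) for a,b in((358,66),(389,79),(357,103))])
print(tf()[0], go((.670,-.005,.07),0), get_state()["q"])
E
```

```text
riser [ 0.66737306 -0.00974059] pot [0.79453338 0.00786773]
0.59 [252. 124. 281. 159.]
0.44 [330. 177. 389. 239.]
pot w [(0.81, array([0.79764754, 0.00978635]))]
0.085 [0.74677612 0.00900593] [array([0.83334955, 0.02289499]), array([ 0.81706098, -0.01569349]), array([0.78678881, 0.0239853 ])]
0.195 [0.72977173 0.00747909] [array([0.80794428, 0.0200204 ]), array([ 0.79323632, -0.01482355]), array([0.76590168, 0.02100491])]
[ 0.63124264 -0.00440407  0.22249345] ([152.5, 0.5, -38.8], np.float64(-0.1)) [ 0.12869323  0.30898748 -0.24245501  1.5022312   0.07521259  1.33957605
 -1.69181264]
```

Emit:
send_rows(
  series=[
    [0,0,-38,7,-1],
    [30,5,-38,14,-1],
    [65,5,-38,21,-1],
    [100,5,-38,25,-1],
    [132,5,-38,25,-1],
  ],
)

```text
clock: 5.1
tcp_pos: [0.6689, -0.0088, 0.0886]
orientation: [0.856, 1.57, -2.727]
ft_force: [0.8, 0.7, -0.6]
grip_width: 0.0873
```

Emit:
send_rows(
  series=[
    [0,0,0,0,-1],
    [0,0,0,0,-1],
  ],
)

```text
clock: 5.27
tcp_pos: [0.6681, -0.0085, 0.0894]
orientation: [0.443, 1.567, -3.134]
ft_force: [0.3, 2.0, 0.5]
grip_width: 0.0868
```

```bash
python3 - <<'E'
from h import *
r=read_camera("wrist"); cv2.imwrite("pics/w3.png",r["image"])
p,R=tf(); print(p,R.round(3).tolist())
h=cv2.cvtColor(r["image"],cv2.COLOR_BGR2HSV)
m=cv2.inRange(h,(15,110,60),(32,255,255)); n,l,st,ce=cv2.connectedComponentsWithStats(m)
for i in range(1,n):
    if st[i,4]>300: print(st[i],ce[i],ray(r,ce[i],.022).round(4))
for n,z in(("riser",.022),): circ(r,"wrist",n,z)
print(proj(r,p))
E
```

```text
[ 0.66972191 -0.00840076  0.09179458] [[0.001, -0.422, -0.907], [0.0, -0.907, 0.422], [-1.0, -0.0, -0.0]]
[   0    0  177   75 1707] [77.42940832 29.80433509] [0.8477 0.0561]
[ 260  196   38   42 1256] [278.86226115 216.80414013] [ 0.6747 -0.0089]
[101 279  29  53 719] [111.80806676 304.81641168] [0.663 0.155]
[432 279  29  53 727] [448.98074278 304.99312242] [ 0.5401 -0.1079]
[ 257  343  303   20 4875] [419.13620513 354.01948718] [ 0.501 -0.069]
riser 0.64 circ [ 0.6741 -0.0089] 0.0181 ell [ 0.6739 -0.0089] [0.0305 0.0356] rect [array([674.023,  -9.113]), array([30.686, 34.721]), np.float64(65.007)]
[281.47401241 263.78593208]
```

View pics/w3.png

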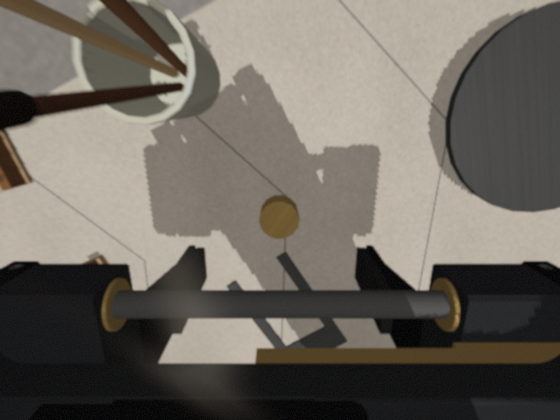

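Emit:
send_rows(
  series=[
    [30,0,0,0,-1],
    [55,0,0,0,-1],
    [75,0,0,0,-1],
    [85,0,0,0,-1],
    [85,0,0,0,1],
  ],
  grip_force=25,
)

```text
clock: 5.78
tcp_pos: [0.6691, -0.0083, 0.0054]
orientation: [0.355, 1.57, 3.06]
ft_force: [-1.1, 0.6, 0.5]
grip_width: 0.0849
```

Emit:
send_rows(
  series=[
    [0,0,0,0,1],
    [0,0,0,0,1],
    [0,0,0,0,1],
    [0,0,0,0,1],
    [0,0,0,0,1],
  ],
)

```text
clock: 6.2
tcp_pos: [0.6698, -0.0083, 0.0066]
orientation: [-2.695, 1.569, 0.01]
ft_force: [-0.5, 0.5, 0.5]
grip_width: 0.0547
```

Emit:
send_rows(
  series=[
    [0,0,0,0,1],
    [0,0,0,0,1],
    [-10,0,0,0,1],
    [-50,0,0,0,1],
    [-90,0,0,0,1],
  ],
)

```text
clock: 6.62
tcp_pos: [0.6675, -0.0083, 0.0952]
orientation: [0.415, 1.566, 3.121]
ft_force: [1.8, -0.1, 1.1]
grip_width: 0.0215
```

```bash
python3 - <<'E'
from h import *
s=[get_state() for _ in range(1)][0]; p,R=tf(); print(p,s["grip_width"],s["ft_force"])
r=read_camera("wrist"); p,R=tf()
h=cv2.cvtColor(r["image"],cv2.COLOR_BGR2HSV)
m=cv2.inRange(h,(15,110,60),(32,255,255)); m[:150]=0;m[330:]=0; m[:,:200]=0;m[:,360:]=0
x,y,w,hh=cv2.boundingRect(m); print(x,y,w,hh)
# cylinder top disc at tool: hypothesise riser centre offset along tool z, underside at tcp z -? 
zb=p[2]-.003
for o in np.arange(-6,7,2)/1000:
    th=np.linspace(0,6.28,60); c=p+R[:,2]*o; P=np.array([proj(r,[c[0]+.016*np.cos(t),c[1]+.016*np.sin(t),zz]) for t in th for zz in(zb,zb+.022)])
    print(o,P.min(0).round(1),P.max(0).round(1))
t=read_camera("top")
for o in outline_of("top","riser")[:2]: print("top",o["conf"],np.array(o["extent"])*[560,420,560,420])
cv2.imwrite("pics/w4.png",r["image"][150:340,160:400])
print(go((.6625,-.2125,p[2]),None))
E
```

```text
[ 0.6674619  -0.00825819  0.09515004] 0.02146963174130468 [ 1.81204231 -0.08566697  1.07621867]
220 197 122 133
-0.006 [244.7 225.6] [311.8 302.1]
-0.004 [244.8 229.1] [311.7 305.6]
-0.002 [245.  232.6] [311.6 309.1]
0.0 [245.1 236.1] [311.4 312.6]
0.002 [245.3 239.6] [311.3 316. ]
0.004 [245.4 243. ] [311.2 319.4]
0.006 [245.5 246.4] [311.1 322.7]
top 0.49 [158.704 189.42  207.592 233.184]
top 0.46 [252.224 123.186 278.824 144.48 ]
([-5.7, 189.3, -77.8], 0)
```

Emit:
send_rows(
  series=[
    [0,0,0,0,-1],
    [0,0,0,0,-1],
    [0,0,0,0,-1],
    [0,0,0,0,-1],
    [0,0,0,0,-1],
  ],
)

```text
clock: 7.18
tcp_pos: [0.6687, -0.0083, 0.0946]
orientation: [0.413, 1.569, 3.119]
ft_force: [-0.4, 0.3, -0.2]
grip_width: 0.0349
```

Emit:
send_rows(
  series=[
    [0,0,0,0,-1],
    [0,0,0,0,-1],
    [0,0,0,0,-1],
    [0,0,0,0,-1],
    [0,0,0,0,-1],
  ],
)

```text
clock: 7.6
tcp_pos: [0.6692, -0.0083, 0.0956]
orientation: [-0.483, 1.571, 2.222]
ft_force: [-0.0, 0.5, 0.4]
grip_width: 0.0685
```

```bash
python3 - <<'E'
from h import *
r=read_camera("wrist"); cv2.imwrite("pics/w4.png",r["image"][150:340,160:400]); print(get_state()["grip_width"],tf()[0])
h=cv2.cvtColor(r["image"],cv2.COLOR_BGR2HSV)
m=cv2.inRange(h,(15,110,60),(32,255,255)); m[:150]=0;m[330:]=0; m[:,:200]=0;m[:,360:]=0
n,l,st,ce=cv2.connectedComponentsWithStats(m); print(st[1:])
p=tf()[0]
for c in((.667,-.009),(.669,-.009),(.671,-.009),(.673,-.009)):
    P=np.array([proj(r,[c[0]+.016*np.cos(t),c[1]+.016*np.sin(t),zz]) for t in np.linspace(0,6.28,60) for zz in(0,.022)]); print(c,P.min(0).round(1),P.max(0).round(1))
E
```

```text
0.07235680411284914 [ 0.66918853 -0.00823517  0.09555952]
[[ 264  197   37   40 1180]]
(0.667, -0.009) [264.3 197.7] [303.8 242.1]
(0.669, -0.009) [263.3 195.7] [302.8 240.1]
(0.671, -0.009) [262.2 193.6] [301.8 238. ]
(0.673, -0.009) [261.1 191.6] [300.8 236. ]
```

View pics/w4.png

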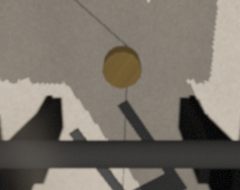

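The riser still stands upright at crop (122,66), about (0.669, -0.009). The fingers had not finished closing when I lifted, so I descend again and wait longer.

Emit:
send_rows(
  series=[
    [30,0,0,0,-1],
    [65,0,0,0,-1],
    [85,0,0,0,-1],
    [91,0,0,0,-1],
    [91,0,0,0,1],
  ],
  grip_force=25,
)

```text
clock: 8.07
tcp_pos: [0.6678, -0.0083, 0.003]
orientation: [0.441, 1.567, -3.136]
ft_force: [1.5, -0.0, -0.1]
grip_width: 0.0841
```

Emit:
send_rows(
  series=[
    [0,0,0,0,1],
    [0,0,0,0,1],
    [0,0,0,0,1],
    [0,0,0,0,1],
    [0,0,0,0,1],
  ],
)

```text
clock: 8.48
tcp_pos: [0.6697, -0.0082, 0.0053]
orientation: [-2.674, 1.57, 0.032]
ft_force: [-0.4, 0.4, -0.2]
grip_width: 0.0551
```

Emit:
send_rows(
  series=[
    [0,0,0,0,1],
    [0,0,0,0,1],
    [0,0,0,0,1],
    [0,0,0,0,1],
    [0,0,0,0,1],
  ],
)

```text
clock: 8.9
tcp_pos: [0.6692, -0.0083, 0.0046]
orientation: [0.924, 1.571, -2.653]
ft_force: [0.4, -0.9, 0.8]
grip_width: 0.031
```

Emit:
send_rows(
  series=[
    [0,0,0,0,1],
    [-10,0,0,0,1],
    [-30,0,0,0,1],
    [-60,0,0,0,1],
    [-70,0,0,0,1],
  ],
)

```text
clock: 9.32
tcp_pos: [0.6711, -0.008, 0.0791]
orientation: [-2.635, 1.566, 0.071]
ft_force: [1.9, -0.1, 0.2]
grip_width: 0.0313
```

```bash
python3 - <<'E'
from h import *
r=read_camera("wrist"); s=get_state(); p,R=tf(); print(p,s["grip_width"])
h=cv2.cvtColor(r["image"],cv2.COLOR_BGR2HSV)
m=cv2.inRange(h,(15,110,60),(32,255,255)); m[:150]=0;m[330:]=0; m[:,:220]=0;m[:,340:]=0
n,l,st,ce=cv2.connectedComponentsWithStats(m); print(st[1:])
for o in np.arange(-6,7,3)/1000:
    c=p+R[:,2]*o; P=np.array([proj(r,[c[0]+.016*np.cos(t),c[1]+.016*np.sin(t),c[2]+zz]) for t in np.linspace(0,6.28,60) for zz in(-.004,.018)]); print(o,P.min(0).round(1),P.max(0).round(1))
print(go((.6625,-.2125,p[2])))
E
```

```text
[ 0.67193905 -0.00802789  0.08004604] 0.0310851182298965
[[ 251  236   60   55 2676]]
-0.006 [251.3 225.4] [313.4 296.3]
-0.003 [251.5 230.3] [313.2 301.2]
0.0 [251.6 235.2] [313. 306.]
0.003 [251.8 240.1] [312.9 310.8]
0.006 [252.  244.8] [312.7 315.6]
([-0.1, 189.3, -77.8], 0)
```

Emit:
send_rows(
  series=[
    [0,37,-16,0,1],
    [0,74,-31,0,1],
    [0,111,-47,0,1],
    [0,148,-62,0,1],
    [0,185,-78,0,1],
  ],
)

```text
clock: 9.78
tcp_pos: [0.661, -0.2106, 0.0738]
orientation: [0.25, 1.57, 2.956]
ft_force: [0.1, 0.3, -1.1]
grip_width: 0.0311
```

Emit:
send_rows(
  series=[
    [0,2,-1,0,1],
    [0,2,-1,0,1],
    [0,2,-1,0,1],
  ],
)

```text
clock: 10.03
tcp_pos: [0.6614, -0.211, 0.0736]
orientation: [-0.277, 1.569, 2.427]
ft_force: [-0.2, 1.1, -2.0]
grip_width: 0.0311
```

```bash
python3 - <<'E'
from h import *
ps=[]
for i in range(4):
    r=read_camera("wrist"); ps.append(tf()[0])
print(np.array(ps).round(4))
circ(r,"wrist","wheel",.03)
print(go((.662,-.211,.0355)))
E
```

```text
[[ 0.6618 -0.2097  0.0738]
 [ 0.662  -0.2091  0.074 ]
 [ 0.6621 -0.2089  0.0742]
 [ 0.6622 -0.2091  0.0744]]
wheel 0.98 circ [ 0.5828 -0.3666] 0.0402 ell [ 0.5806 -0.3686] [0.0451 0.07  ] rect [array([ 581.898, -365.398]), array([47.434, 69.12 ]), np.float64(80.242)]
wheel 0.81 circ [ 0.6645 -0.2114] 0.0694 ell [ 0.679  -0.2184] [0.1028 0.1434] rect [array([ 679.431, -218.448]), array([137.883, 104.625]), np.float64(65.182)]
([39.0, 1.5, -0.5], 0)
```

Emit:
send_rows(
  series=[
    [20,1,0,0,1],
    [32,1,0,0,1],
    [36,1,0,0,1],
    [38,1,0,0,1],
    [39,1,0,0,1],
  ],
)

```text
clock: 10.7
tcp_pos: [0.6614, -0.2117, 0.0353]
orientation: [-0.016, 1.57, 2.69]
ft_force: [0.8, -0.1, 0.0]
grip_width: 0.0308
```

Emit:
send_rows(
  series=[
    [0,0,0,0,1],
    [0,0,0,0,1],
  ],
)

```text
clock: 10.87
tcp_pos: [0.6619, -0.2121, 0.0363]
orientation: [-2.955, 1.57, -0.25]
ft_force: [0.6, -0.1, -1.7]
grip_width: 0.0313
```

```bash
python3 - <<'E'
from h import *
for i in range(3):
    read_camera("top"); print(tf()[0].round(4),get_state()["ft_force"].__repr__())
r=read_camera("side")
for o in outline_of("side","riser"): print(o["conf"],np.array(o["extent"])*[560,420,560,420])
P=np.array([proj(r,[.662+.016*np.cos(t),-.211+.016*np.sin(t),zz]) for t in np.linspace(0,6.28,60) for zz in(.03,.052)]); print(P.min(0),P.max(0))
E
```

```text
[ 0.6619 -0.2121  0.0363] array([-0.22476673, -0.46320172, -0.68568543])
[ 0.6618 -0.2122  0.0363] array([-0.53089673,  0.38583755, -1.37192833])
[ 0.6618 -0.2122  0.0362] array([-0.30837942,  0.14236022, -1.77918211])
[279.92683235 181.93592795] [292.00084108 194.36948798]
```

Emit:
send_rows(
  series=[
    [1,-1,0,0,1],
    [1.5,-1,0,0,1],
    [1.5,-1,0,0,1],
  ],
)

```text
clock: 11.37
tcp_pos: [0.6621, -0.2112, 0.0346]
orientation: [-2.987, 1.57, -0.282]
ft_force: [-0.9, -0.0, 3.1]
grip_width: 0.0317
```

Emit:
send_rows(
  series=[
    [1,0,0,0,1],
    [1,0,0,0,1],
    [1,0,0,0,1],
  ],
)

```text
clock: 11.62
tcp_pos: [0.6621, -0.2111, 0.0345]
orientation: [-2.934, 1.57, -0.229]
ft_force: [-5.3, 0.6, 11.2]
grip_width: 0.0313
```

Contact (about 11 N up). I release, open fully and rise.

Emit:
send_rows(
  series=[
    [-1,0,0,0,0],
    [-1,0,0,0,0],
    [-1,0,0,0,0],
    [-1,0,0,0,0],
    [-1,0,0,0,0],
  ],
)

```text
clock: 12.03
tcp_pos: [0.6617, -0.2111, 0.0337]
orientation: [0.079, 1.57, 2.785]
ft_force: [-0.7, 0.4, 0.6]
grip_width: 0.0434
```

Emit:
send_rows(
  series=[
    [-5,0,0,0,-1],
    [-20,0,0,0,-1],
    [-55,0,0,0,-1],
    [-90,0,0,0,-1],
    [-120,0,0,0,-1],
  ],
)

```text
clock: 12.45
tcp_pos: [0.662, -0.2111, 0.1566]
orientation: [-2.858, 1.57, -0.152]
ft_force: [0.7, 0.0, -0.2]
grip_width: 0.069
```

Emit:
send_rows(
  series=[
    [0,-40,17,0,-1],
    [0,-80,34,0,-1],
    [0,-120,51,0,-1],
    [0,-160,68,0,-1],
    [0,-190,80,0,-1],
  ],
)

```text
clock: 12.87
tcp_pos: [0.6693, -0.0027, 0.1547]
orientation: [-2.139, 1.57, 0.567]
ft_force: [1.0, 0.0, -0.0]
grip_width: 0.0864
```

Emit:
send_rows(
  series=[
    [0,-20,35,-7,-1],
    [0,-20,70,-14,-1],
    [0,-20,100,-21,-1],
    [0,-20,100,-28,-1],
    [0,-20,100,-34,-1],
  ],
)

```text
clock: 13.28
tcp_pos: [0.5861, 0.0567, 0.1549]
orientation: [2.602, 1.57, -0.373]
ft_force: [-0.1, -0.9, 0.0]
grip_width: 0.0874
```

```bash
python3 - <<'E'
from h import *
r=read_camera("top"); cv2.imwrite("pics/top1.png",r["image"])
print(tf()[0],tf()[1].round(3).tolist(),get_state()["clock"])
h=cv2.cvtColor(r["image"],cv2.COLOR_BGR2HSV)
m=cv2.inRange(h,(15,100,80),(32,255,255))[170:240,325:400]
n,l,st,ce=cv2.connectedComponentsWithStats(m)
for i in range(1,n):
    if st[i,4]>20: print("riser",st[i],ray(r,ce[i]+[325,170],.052).round(4))
circ(r,"top","wheel",.03); circ(r,"top","lifter",.003)
cv2.imwrite("pics/t1c.png",cv2.resize(r["image"][150:310,200:440],None,fx=3,fy=3,interpolation=2))
E
```

```text
[0.58686381 0.05588842 0.15486599] [[0.001, 0.171, -0.985], [-0.0, -0.985, -0.171], [-1.0, 0.0, -0.001]] 13.3333
riser [ 31  28  13  14 150] [ 0.6617 -0.2123]
wheel 0.65 circ [ 0.5367 -0.4098] 0.0719 ell [ 0.5371 -0.4101] [0.1367 0.1413] rect [array([ 537.452, -409.872]), array([140.71 , 138.423]), np.float64(63.28)]
wheel 0.61 circ [ 0.6612 -0.2127] 0.0705 ell [ 0.6612 -0.2129] [0.137  0.1384] rect [array([ 661.018, -212.657]), array([137.641, 137.738]), np.float64(0.049)]
lifter 0.29 circ [0.6849 0.1667] 0.0221 ell [0.6881 0.1624] [0.0269 0.0409] rect [array([684.789, 166.739]), array([33.509, 33.241]), np.float64(0.617)]
```

View pics/t1c.png

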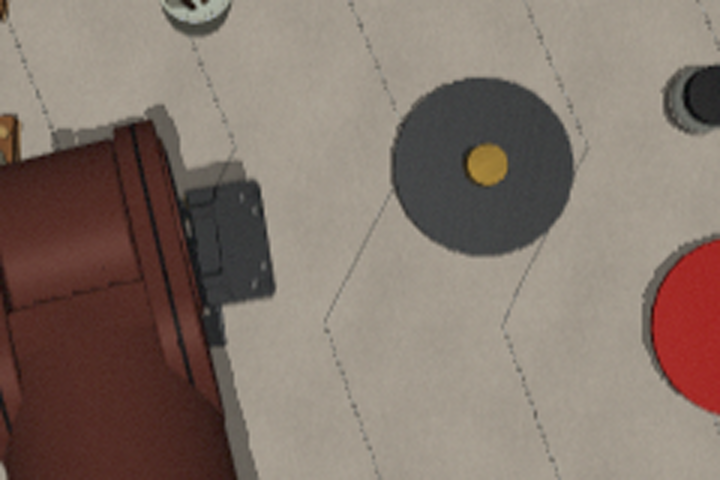

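Emit:
send_rows(
  series=[
    [0,8,32,0,-1],
    [0,16,64,0,-1],
    [0,24,94,1,-1],
    [0,24,94,2,-1],
    [0,24,94,2,-1],
  ],
)

```text
clock: 13.85
tcp_pos: [0.4978, 0.0157, 0.1545]
orientation: [2.387, 1.57, -0.639]
ft_force: [1.9, 0.3, 0.6]
grip_width: 0.0871
```

```bash
python3 - <<'E'
from h import *
r=read_camera("wrist"); r=read_camera("wrist"); cv2.imwrite("pics/w5.png",r["image"])
p,R=tf(); print(p,R.round(3).tolist())
circ(r,"wrist","lifter",.003);circ(r,"wrist","roundel",.038)
for n,z in(("lifter",0),("lifter_seat",.003)): print(n,[(round(d["conf"],2),ray(r,(d["at"][1]*560,d["at"][0]*420),z).round(4)) for d in place_of("wrist",n)])
# expected model overlay
def ov(o,yaw,col):
    for seg in([(20,32),(133,32),(133,22),(46,22),(46,-22),(133,-22),(133,-32),(20,-32)],):
        P=[proj(r,[o[0]+(a*np.cos(yaw)-b*np.sin(yaw))/1000,o[1]+(a*np.sin(yaw)+b*np.cos(yaw))/1000,.003]) for a,b in seg]
        cv2.polylines(im,[np.int32(P)],True,col,1)
im=r["image"].copy(); ov((.4965,.0155),np.radians(7.5),(0,0,255)); cv2.imwrite("pics/w5o.png",im[0:400])
E
```

```text
[0.49925976 0.01694722 0.1545816 ] [[0.001, 0.12, -0.993], [0.0, -0.993, -0.12], [-1.0, -0.0, -0.001]]
lifter 0.84 circ [0.5213 0.021 ] 0.1155 ell [0.5748 0.0265] [0.0585 0.2924] rect [array([519.768,  19.3  ]), array([226.68,  63.88]), np.float64(7.442)]
roundel 0.63 circ [0.6461 0.2031] 0.05 ell [0.6279 0.1999] [0.0472 0.1055] rect [array([624.196, 200.457]), array([44.764, 99.852]), np.float64(6.846)]
lifter [(0.95, array([0.4999, 0.0159]))]
lifter_seat []
```

View pics/w5o.png

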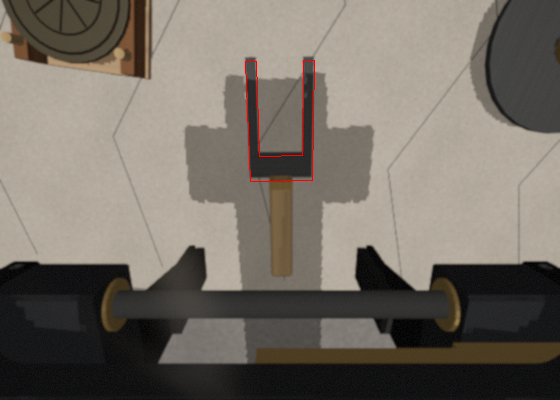

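Emit:
send_rows(
  series=[
    [35,1,2,-0.5,-1],
    [70,1,2,-0.5,-1],
    [105,1,2,-0.5,-1],
    [135,1,2,-0.5,-1],
    [150,1,2,-0.5,-1],
  ],
  grip_force=55,
)

```text
clock: 14.57
tcp_pos: [0.4944, 0.0158, 0.0003]
orientation: [-0.192, 1.566, 3.081]
ft_force: [-0.7, 0.6, 16.1]
grip_width: 0.087
```

Emit:
send_rows(
  series=[
    [0,0,0,0,1],
    [0,0,0,0,1],
    [0,0,0,0,1],
    [0,0,0,0,1],
    [0,0,0,0,1],
  ],
)

```text
clock: 14.98
tcp_pos: [0.4968, 0.0157, 0.0043]
orientation: [-2.974, 1.57, 0.299]
ft_force: [0.7, -0.4, -0.3]
grip_width: 0.0613
```

Emit:
send_rows(
  series=[
    [0,0,0,0,1],
    [0,0,0,0,1],
    [0,0,0,0,1],
    [0,0,0,0,1],
    [0,0,0,0,1],
  ],
)

```text
clock: 15.4
tcp_pos: [0.4964, 0.0155, 0.0041]
orientation: [-3.094, 1.571, 0.179]
ft_force: [-0.6, -0.2, 0.2]
grip_width: 0.0281
```

Emit:
send_rows(
  series=[
    [0,0,0,0,1],
    [0,0,0,0,1],
    [0,0,0,0,1],
    [0,0,0,0,1],
  ],
)

```text
clock: 15.73
tcp_pos: [0.4964, 0.0156, 0.0041]
orientation: [-1.966, 1.571, 1.307]
ft_force: [0.1, -0.2, 0.6]
grip_width: 0.0215
```

```bash
cat >>h.py <<'E'
SEG=[(20,32),(133,32),(133,22),(46,22),(46,-22),(133,-22),(133,-32),(20,-32)]
def blade(r,o,yaw,z):
    return np.array([proj(r,[o[0]+(a*np.cos(yaw)-b*np.sin(yaw))/1000,o[1]+(a*np.sin(yaw)+b*np.cos(yaw))/1000,z]) for a,b in SEG])
def fitblade(r,o,yaw,z,thr=70,save=None):
    from scipy.optimize import minimize
    g=cv2.cvtColor(r["image"],cv2.COLOR_BGR2GRAY); d=(g<thr).astype(float); d=cv2.GaussianBlur(d,(0,0),1)
    def cost(v):
        m=np.zeros(g.shape,np.float32); P=blade(r,(o[0]+v[0]/1000,o[1]+v[1]/1000),yaw+v[2]/100,z)
        cv2.fillPoly(m,[np.int32(P*16)],1.0,lineType=8,shift=4); m=cv2.GaussianBlur(m,(0,0),1)
        b=cv2.dilate(m,np.ones((15,15))); return float((b*(m-d)**2).sum())
    s=np.array([[0,0,0],[6,0,0],[0,6,0],[0,0,4.]]); b=minimize(cost,[0,0,0],method="Nelder-Mead",options=dict(initial_simplex=s-1))
    v=b.x; o2=(o[0]+v[0]/1000,o[1]+v[1]/1000)
    if save:
        im=r["image"].copy(); cv2.polylines(im,[np.int32(blade(r,o2,yaw+v[2]/100,z))],True,(0,0,255),1); cv2.imwrite(save,im[:330])
    print("blade origin",np.round(o2,4),"yaw deg",round(np.degrees(yaw+v[2]/100),2),"cost",round(b.fun,1)); return o2,yaw+v[2]/100
E
python3 - <<'E'
from h import *
r=read_camera("wrist"); p,R=tf(); print(p,get_state()["grip_width"],np.degrees(np.arctan2(-R[1,2],-R[0,2])))
fitblade(r,(.4975,.0155),np.radians(7.5),.003,save="pics/w6.png")
g=cv2.cvtColor(r["image"],cv2.COLOR_BGR2GRAY); P=blade(r,(.4975,.0155),np.radians(7.5),.003); print(P.round().tolist())
E
```

```text
[0.49644031 0.01556176 0.00409322] 0.021332394400029556 7.523621716977969
blade origin [0.5016 0.0171] yaw deg 7.41 cost 3941.7
[[225.0, 230.0], [212.0, -2.0], [234.0, -2.0], [241.0, 185.0], [323.0, 185.0], [331.0, -2.0], [353.0, -2.0], [339.0, 231.0]]
```

Emit:
send_rows(
  series=[
    [-3,0,0,0,1],
    [-10,0,0,0,1],
    [-35,0,0,0,1],
    [-60,0,0,0,1],
    [-80,0,0,0,1],
  ],
)

```text
clock: 16.2
tcp_pos: [0.4966, 0.0157, 0.086]
orientation: [-2.911, 1.57, 0.363]
ft_force: [0.7, -0.3, -0.5]
grip_width: 0.0221
```

Emit:
send_rows(
  series=[
    [0,0,0,0,1],
    [0,0,0,0,1],
  ],
)

```text
clock: 16.37
tcp_pos: [0.4972, 0.0156, 0.0853]
orientation: [2.977, 1.568, -0.033]
ft_force: [-0.3, 0.5, -2.3]
grip_width: 0.0218
```

```bash
python3 - <<'E'
from h import *
for i in range(2): r=read_camera("wrist")
p,R=tf(); y=np.arctan2(-R[1,2],-R[0,2]); print(p,get_state()["grip_width"],np.degrees(y), get_state()["ft_torque"],get_state()["ft_force"])
cv2.imwrite("pics/w6r.png",r["image"])
for thr in(60,80): fitblade(r,p[:2]+[.001,0],y,p[2]-.004+.003,thr,save="pics/w6.png")
E
```

```text
[0.49578032 0.01545213 0.08341416] 0.02153764292512902 7.521595522467578 [0.01316494 0.0515149  0.04964735] [ 0.62003694 -1.37412103 -2.85328496]
blade origin [0.5012 0.0167] yaw deg 8.06 cost 4193.9
blade origin [0.5009 0.0167] yaw deg 7.82 cost 3968.2
```

View pics/w6.png

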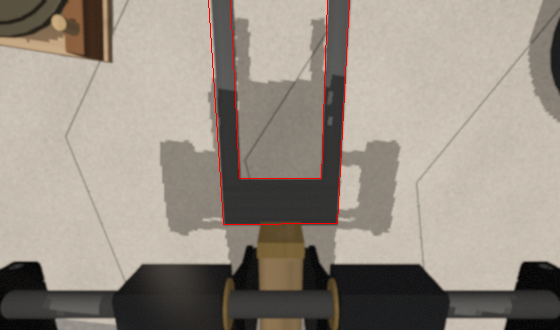

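```bash
python3 - <<'E'
from h import *
from scipy.optimize import minimize
r=read_camera("top"); r["image"]=cv2.imread("pics/top0.png")
im=r["image"]; h=cv2.cvtColor(im,cv2.COLOR_BGR2HSV)
m=np.zeros(im.shape[:2],np.uint8); roi=(slice(180,245),slice(150,220))
m[roi]=((h[roi][...,1]>95)&(h[roi][...,2]>40)).astype(np.uint8)
d=cv2.GaussianBlur(m.astype(np.float32),(0,0),.7)
def pr(c,y,pts): C,S=np.cos(y),np.sin(y); return np.array([proj(r,[c[0]+a*C-b*S,c[1]+a*S+b*C,z]) for a,b,z in pts])
S=4
def render(v):
    c=(v[0]/1000,v[1]/1000); y=v[2]/100
    k=np.zeros(m.shape,np.float32)
    hull=cv2.convexHull(pr(c,y,[(a,b,z) for a in(-.052,.052) for b in(-.052,.052) for z in(0,.008)]).astype(np.float32))
    cv2.fillPoly(k,[np.int32(hull*16)],1.0,8,4)
    for s in(-1,1):
        hull=cv2.convexHull(pr(c,y,[(a,s*b,z) for a in(-.052,.052) for b in(.038,.050) for z in(.008,.032)]).astype(np.float32)); cv2.fillPoly(k,[np.int32(hull*16)],1.0,8,4)
    return k
disc=np.zeros(m.shape,np.uint8)
P=np.array([proj(r,[.6484+.053*np.cos(t),.2034+.053*np.sin(t),.038]) for t in np.linspace(0,6.28,60)]); cv2.fillPoly(disc,[np.int32(P)],1)
def cost(v): 
    k=cv2.GaussianBlur(render(v),(0,0),.7); return float((((k-d)**2)*(1-disc))[roi].sum())
for y0 in(-8,0,8):
    b=minimize(cost,[648,203,y0],method="Nelder-Mead",options=dict(initial_simplex=[[645,200,y0],[653,203,y0],[648,208,y0],[648,203,y0+6]])); print(b.x.round(2),np.degrees(b.x[2]/100).round(2),b.fun)
v=b.x
o=cv2.resize(im,None,fx=8,fy=8,interpolation=2)
q=lambda Q:np.int32((Q+.5)*8)
for s in(-1,1): cv2.polylines(o,[q(pr((v[0]/1000,v[1]/1000),v[2]/100,[(-.052,s*.038,.032),(.052,s*.038,.032),(.052,s*.05,.032),(-.052,s*.05,.032)]))],True,(0,0,255),1)
dw=pr((v[0]/1000,v[1]/1000),v[2]/100,[(a,b,.045) for a in(-.038,.038) for b in(-.044,.044)])
for e in dw: cv2.circle(o,tuple(int(t) for t in (e+.5)*8),12,(255,255,0),1)
w=cv2.imread("pics/w2.png")[105:225,40:180]
cv2.imwrite("pics/rk.png",np.hstack([o[180*8:240*8,152*8:218*8],]))
E
```

```text
[650.05 202.79  -1.99] -1.14 45.986507415771484
[6.4986e+02 2.0405e+02 2.1000e-01] 0.12 56.352447509765625
[650.68 202.98  -2.35] -1.35 45.630577087402344
```

View pics/rk.png

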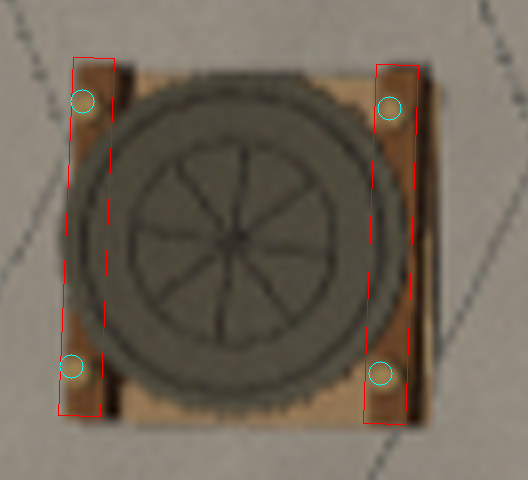

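Emit:
send_rows(
  series=[
    [0,-20,10,0,1],
    [0,-58,23,0,1],
    [0,-98,23,0,1],
    [0,-138,23,0,1],
    [0,-170,23,0,1],
  ],
)

```text
clock: 16.93
tcp_pos: [0.4497, 0.1836, 0.0832]
orientation: [-0.294, 1.569, 2.98]
ft_force: [1.2, -0.4, -0.8]
grip_width: 0.0215
```

Emit:
send_rows(
  series=[
    [0,-20,0,3,1],
    [0,-27,0,6,1],
    [0,-27,0,9.3,1],
    [0,-27,0,9.3,1],
    [0,-27,0,9.3,1],
  ],
)

```text
clock: 17.35
tcp_pos: [0.4472, 0.2074, 0.0831]
orientation: [0.384, 1.569, -2.786]
ft_force: [-0.5, 0.1, -2.4]
grip_width: 0.0214
```

```bash
python3 - <<'E'
from h import *
for i in range(3): r=read_camera("wrist"); p,R=tf(); y=np.arctan2(-R[1,2],-R[0,2]); print(p.round(4),np.degrees(y))
fitblade(r,p[:2]+[.004,0],y,p[2]-.001,80,save="pics/w7.png")
print(go((.448,.2084,p[2]),np.radians(-1.8)))
s=read_camera("side"); cv2.imwrite("pics/s2.png",cv2.resize(s["image"][200:320,230:430],None,fx=4,fy=4,interpolation=2))
o=p[:2]+.004*np.array([np.cos(y),np.sin(y)])
for z in (p[2]-.004,p[2]-.001): print(z,[(proj(s,[*(o+np.array([a*np.cos(y)-b*np.sin(y),a*np.sin(y)+b*np.cos(y)])),z])-[230,200])*4 for a,b in((.133,.032),(.133,-.032),(.02,.032))])
E
```

```text
[0.4474 0.2073 0.0833] -1.6852872400502508
[0.4476 0.2073 0.0835] -1.7129791402253416
[0.4477 0.2072 0.0837] -1.741939241412288
blade origin [0.452  0.2075] yaw deg -1.19 cost 4607.4
([-0.0, -1.2, -0.2], np.float64(0.1))
0.07968556100954413 [array([331.48382496, 291.79925747]), array([337.11117333, 217.35108889]), array([577.13519282, 310.45745697])]
0.08268556100954413 [array([331.82799868, 286.4526602 ]), array([337.4434835 , 212.20762468]), array([577.86468568, 305.09189008])]
```

View pics/s2.png

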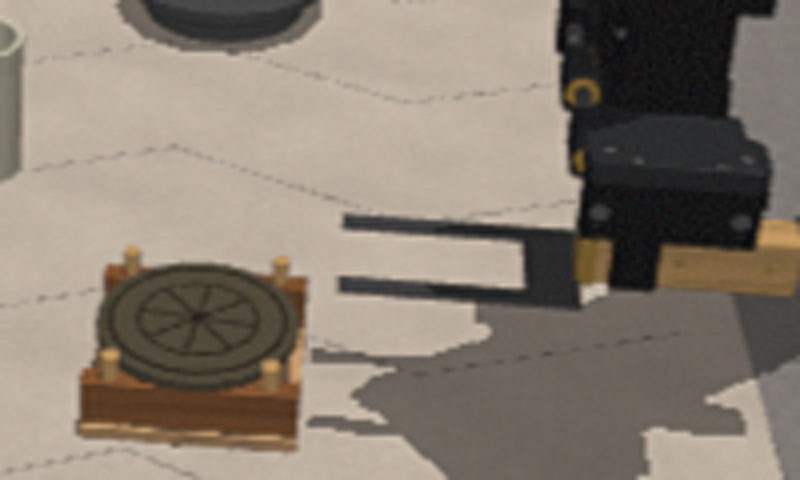

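Picture 11 shows the blade level, with tips at (340,280) and the plate end at (580,300). The rack channel is straight ahead. I lower to channel height.

Emit:
send_rows(
  series=[
    [15,-1.5,0,0,1],
    [35,-1.5,0,0,1],
    [52,-1.5,0,0,1],
    [60,-1.5,0,0,1],
    [63,-1.5,0,0,1],
  ],
)

```text
clock: 17.97
tcp_pos: [0.4471, 0.2086, 0.0198]
orientation: [0.39, 1.568, -2.782]
ft_force: [-0.7, 0.8, -1.6]
grip_width: 0.0216
```

Emit:
send_rows(
  series=[
    [0,0,0,0,1],
    [0,0,0,0,1],
    [0,0,0,0,1],
  ],
)

```text
clock: 18.22
tcp_pos: [0.4486, 0.2097, 0.022]
orientation: [-2.703, 1.569, 0.407]
ft_force: [0.1, -0.0, -1.5]
grip_width: 0.0213
```

```bash
python3 - <<'E'
from h import *
for i in range(3): r=read_camera("wrist"); p,R=tf(); y=np.arctan2(-R[1,2],-R[0,2]); print(p.round(4),np.degrees(y).round(2))
fitblade(r,p[:2]+[.003,0],y,p[2]-.001,80)
print(go((.561,.2052,.0205)))
E
```

```text
[0.4486 0.2097 0.022 ] -1.77
[0.4485 0.2096 0.0219] -1.78
[0.4483 0.2095 0.0218] -1.78
blade origin [0.453  0.2108] yaw deg -2.1 cost 4524.1
([1.4, 0.8, -112.7], 0)
```

Emit:
send_rows(
  series=[
    [1,1,-8,0,1],
    [1,1,-20,0,1],
    [1,1,-32,0,1],
    [1,1,-44,0,1],
    [1,1,-56,0,1],
  ],
)

```text
clock: 18.78
tcp_pos: [0.5057, 0.2063, 0.0201]
orientation: [-3.008, 1.57, 0.102]
ft_force: [-0.8, 0.5, -0.9]
grip_width: 0.0216
```

Emit:
send_rows(
  series=[
    [0,0,-12,0,1],
    [0,0,-24,0,1],
    [0,0,-36,0,1],
    [0,0,-48,0,1],
    [0,0,-56,0,1],
  ],
)

```text
clock: 19.2
tcp_pos: [0.5621, 0.2042, 0.0199]
orientation: [-3.1, 1.57, 0.009]
ft_force: [-0.9, -0.1, -0.5]
grip_width: 0.0214
```

Emit:
send_rows(
  series=[
    [0,0,0,0,1],
    [0,0,0,0,1],
    [0,0,0,0,1],
  ],
)

```text
clock: 19.45
tcp_pos: [0.5593, 0.2049, 0.0198]
orientation: [0.112, 1.57, -3.06]
ft_force: [-0.6, -0.8, -1.4]
grip_width: 0.022
```

```bash
python3 - <<'E'
from h import *
for i in range(3): r=read_camera("wrist"); p,R=tf(); y=np.arctan2(-R[1,2],-R[0,2]); print(p.round(4),np.degrees(y).round(2),get_state()["ft_force"].round(1))
cv2.imwrite("pics/w8.png",r["image"])
circ(r,"wrist","roundel",.038); circ(r,"wrist","lifter",.02)
t=read_camera("top"); circ(t,"top","roundel",.038)
E
```

```text
[0.5592 0.205  0.0199] -1.75 [-0.   0.1 -1.8]
[0.5592 0.205  0.0201] -1.75 [-0.  -0.3 -1.8]
[0.5593 0.205  0.0201] -1.74 [-0.5  1.  -1.9]
roundel 0.83 circ [0.6514 0.2055] 0.0498 ell [0.6477 0.2057] [0.0884 0.1014] rect [array([644.428, 205.903]), array([98.831, 84.366]), np.float64(88.286)]
lifter 0.73 circ [0.5811 0.2041] 0.0401 ell [0.5802 0.205 ] [0.0615 0.0695] rect [array([574.345, 204.454]), array([63.357, 63.914]), np.float64(1.305)]
lifter 0.72 circ [0.6685 0.337 ] 0.0128 ell [0.6654 0.3335] [0.0114 0.0253] rect [array([666.763, 331.391]), array([11.7  , 25.385]), np.float64(73.122)]
roundel 0.73 circ [0.6489 0.2029] 0.0512 ell [0.6488 0.203 ] [0.0971 0.1005] rect [array([648.22 , 203.858]), array([99.225, 98.824]), np.float64(0.649)]
```

Emit:
send_rows(
  series=[
    [0,0,-1,0,1],
    [-3,0,-2,0,1],
    [-7,0,-2,0,1],
    [-9,0,-2,0,1],
    [-11,0,-2,0,1],
  ],
  grip_force=60,
)

```text
clock: 20.22
tcp_pos: [0.562, 0.205, 0.0316]
orientation: [-2.672, 1.57, 0.438]
ft_force: [-0.3, -0.0, -1.2]
grip_width: 0.0217
```

Emit:
send_rows(
  series=[
    [-1,0,0,0,1],
    [-2,0,0,0,1],
    [-3,0,0,0,1],
    [-4.5,0,0,0,1],
    [-6,0,0,0,1],
  ],
)

```text
clock: 20.63
tcp_pos: [0.5615, 0.2047, 0.0369]
orientation: [0.297, 1.57, -2.876]
ft_force: [-0.7, 0.1, -2.4]
grip_width: 0.0217
```

Emit:
send_rows(
  series=[
    [-4,0,0,0,1],
    [-9,0,0,0,1],
    [-15,0,0,0,1],
    [-22,0,0,0,1],
    [-28,0,0,0,1],
  ],
)

```text
clock: 21.05
tcp_pos: [0.562, 0.2049, 0.0661]
orientation: [-2.694, 1.57, 0.417]
ft_force: [-1.0, 0.8, -2.2]
grip_width: 0.0217
```

Emit:
send_rows(
  series=[
    [-7,0,0,0,1],
    [-15,0,0,0,1],
    [-23,0,0,0,1],
    [-31,0,0,0,1],
    [-36,0,0,0,1],
  ],
)

```text
clock: 21.47
tcp_pos: [0.5622, 0.205, 0.1025]
orientation: [-2.771, 1.57, 0.34]
ft_force: [-0.7, 0.0, -2.2]
grip_width: 0.0215
```

Emit:
send_rows(
  series=[
    [-2,0,0,0,1],
    [-2,0,0,0,1],
    [-2,0,0,0,1],
  ],
)

```text
clock: 21.72
tcp_pos: [0.5616, 0.2048, 0.1029]
orientation: [0.269, 1.571, -2.903]
ft_force: [0.0, -0.2, -3.1]
grip_width: 0.0214
```

```bash
python3 - <<'E'
from h import *
for i in range(2): r=read_camera("wrist"); p,R=tf(); y=np.arctan2(-R[1,2],-R[0,2]); print(p.round(4),np.degrees(y).round(2),get_state()["ft_force"].round(1),get_state()["q"].round(2))
cv2.imwrite("pics/w9.png",r["image"])
f=np.array([np.cos(y),np.sin(y)])
z=p[2]-.004+.009
d=outline_of("wrist","roundel"); print(len(d))
circ(r,"wrist","roundel",z); 
t=read_camera("top"); circ(t,"top","roundel",z)
s=read_camera("side"); circ(s,"side","roundel",z); cv2.imwrite("pics/s3.png",s["image"]); cv2.imwrite("pics/t3.png",t["image"])
E
```

```text
[0.5615 0.2047 0.1026] -1.78 [-0.1 -0.6 -2.6] [-0.09  0.35 -0.4   1.72  0.15  1.1  -2.14]
[0.5615 0.2047 0.1025] -1.77 [ 0.8  0.1 -2.7] [-0.09  0.35 -0.4   1.72  0.15  1.1  -2.14]
1
roundel 0.88 circ [0.651  0.2052] 0.0497 ell [0.6496 0.2054] [0.0938 0.0995] rect [array([647.444, 205.184]), array([98.897, 90.942]), np.float64(88.256)]
roundel 0.82 circ [0.65   0.2088] 0.0543 ell [0.6483 0.2089] [0.0976 0.1049] rect [array([647.914, 208.584]), array([106.276,  98.206]), np.float64(68.608)]
roundel 0.7 circ [0.7933 0.0026] 0.2044 ell [0.7913 0.0268] [0.0526 0.4191] rect [array([797.138,   3.411]), array([ 55.461, 408.627]), np.float64(11.364)]
```

Emit:
send_rows(
  series=[
    [0,4,0,0,1],
    [0,12,-0.5,0,1],
    [0,22,-1,0,1],
    [0,35,-2,0,1],
    [0,50,-3,0,1],
  ],
)

```text
clock: 22.53
tcp_pos: [0.5633, 0.1533, 0.1031]
orientation: [1.991, 1.571, -1.182]
ft_force: [0.9, 0.3, -2.3]
grip_width: 0.0214
```

Emit:
send_rows(
  series=[
    [0,17,-1,0,1],
    [0,34,-2,0,1],
    [0,51,-3,0,1],
    [0,68,-4,0,1],
    [0,85,-5.5,0,1],
  ],
)

```text
clock: 22.95
tcp_pos: [0.5659, 0.067, 0.1032]
orientation: [1.692, 1.57, -1.482]
ft_force: [0.5, 0.4, -3.2]
grip_width: 0.0217
```

Emit:
send_rows(
  series=[
    [0,17,-1,0,1],
    [0,34,-2,0,1],
    [0,51,-3,0,1],
    [0,68,-4,0,1],
    [0,85,-5.5,0,1],
  ],
)

```text
clock: 23.37
tcp_pos: [0.5685, -0.0181, 0.1032]
orientation: [1.663, 1.57, -1.511]
ft_force: [0.5, 0.6, -4.1]
grip_width: 0.0213
```

Emit:
send_rows(
  series=[
    [0,17,-1,0,1],
    [0,34,-2,0,1],
    [0,51,-3,0,1],
    [0,68,-4,0,1],
    [0,85,-5.5,0,1],
  ],
)

```text
clock: 23.78
tcp_pos: [0.5711, -0.1032, 0.1032]
orientation: [1.43, 1.57, -1.744]
ft_force: [0.0, 0.3, -3.0]
grip_width: 0.0216
```

Emit:
send_rows(
  series=[
    [0,17,-1,0,1],
    [0,34,-2,0,1],
    [0,50,-3,0,1],
    [0,64,-4,0,1],
    [0,76,-5,0,1],
  ],
)

```text
clock: 24.2
tcp_pos: [0.5737, -0.1794, 0.1031]
orientation: [1.132, 1.57, -2.042]
ft_force: [-0.1, 0.1, -2.7]
grip_width: 0.0214
```

Emit:
send_rows(
  series=[
    [0,11,-0.5,0,1],
    [0,20,-1,0,1],
    [0,27,-1.5,0,1],
    [0,32,-2,0,1],
    [0,34,-2,0,1],
  ],
)

```text
clock: 24.62
tcp_pos: [0.5754, -0.2114, 0.103]
orientation: [0.692, 1.571, -2.481]
ft_force: [0.2, -0.6, -1.9]
grip_width: 0.0216
```

Emit:
send_rows(
  series=[
    [0,0,0,0,1],
    [0,0,0,0,1],
    [0,0,0,0,1],
  ],
)

```text
clock: 24.87
tcp_pos: [0.5756, -0.2099, 0.1031]
orientation: [-1.627, 1.57, 1.484]
ft_force: [-0.2, 0.8, -2.8]
grip_width: 0.0213
```

```bash
python3 - <<'E'
from h import *
for i in range(2): r=read_camera("wrist"); p,R=tf(); y=np.arctan2(-R[1,2],-R[0,2]); print(p.round(4),np.degrees(y).round(2),get_state()["clock"])
f=np.array([np.cos(y),np.sin(y)]); l=np.array([-f[1],f[0]])
z=p[2]-.004+.009
print("roundel expected",p[:2]+.0873*f+.0025*l)
circ(r,"wrist","roundel",z); circ(r,"wrist","wheel",.03); fitblade(r,p[:2]+.004*f,y,p[2]-.001,80)
t=read_camera("top"); circ(t,"top","roundel",z); circ(t,"top","wheel",.03); cv2.imwrite("pics/t4.png",t["image"]); cv2.imwrite("pics/w10.png",r["image"])
print(go((*(np.array([.662,-.2113])-.0873*f-.0025*l),.0665)))
E
```

```text
[ 0.5756 -0.21    0.103 ] -1.72 24.9167
[ 0.5756 -0.2101  0.1031] -1.72 24.9667
roundel expected [ 0.66289179 -0.21026055]
roundel 0.83 circ [ 0.665  -0.2093] 0.0498 ell [ 0.6636 -0.2091] [0.0939 0.0994] rect [array([ 661.507, -208.951]), array([98.811, 90.904]), np.float64(88.305)]
wheel 0.72 circ [ 0.5576 -0.3885] 0.0616 ell [ 0.5576 -0.3881] [0.0946 0.1139] rect [array([ 555.295, -384.028]), array([102.276, 103.4  ]), np.float64(13.352)]
wheel 0.56 circ [ 0.6145 -0.2595] 0.0025 ell [ 0.5974 -0.2427] [0.0006 0.3242] rect [array([ 614.519, -259.493]), array([0.564, 4.755]), np.float64(45.384)]
blade origin [ 0.5827 -0.2079] yaw deg -2.0 cost 6411.5
roundel 0.78 circ [ 0.6636 -0.209 ] 0.0526 ell [ 0.6645 -0.2088] [0.0902 0.1022] rect [array([ 663.884, -207.99 ]), array([ 90.801, 101.337]), np.float64(61.301)]
wheel 0.89 circ [ 0.5338 -0.4369] 0.0639 ell [ 0.5313 -0.454 ] [0.0457 0.1379] rect [array([ 531.468, -456.368]), array([ 46.369, 127.649]), np.float64(83.246)]
wheel 0.74 circ [ 0.6749 -0.1919] 0.0642 ell [ 0.6739 -0.197 ] [0.0878 0.1206] rect [array([ 679.536, -179.605]), array([ 63.384, 124.412]), np.float64(69.203)]
([36.6, 0.5, 0.7], 0)
```

Emit:
send_rows(
  series=[
    [4,0.5,0.5,0,1],
    [12,1,1,0,1],
    [21,1,1,0,1],
    [30,1,1,0,1],
    [36,1,1,0,1],
  ],
)

```text
clock: 25.63
tcp_pos: [0.5735, -0.2115, 0.0651]
orientation: [-0.326, 1.569, 2.784]
ft_force: [-0.1, 0.1, -2.7]
grip_width: 0.0214
```

Emit:
send_rows(
  series=[
    [3,0,0,0,1],
    [5,0,0,0,1],
    [6,0,0,0,1],
    [6,0,0,0,1],
    [6,0,0,0,1],
  ],
)

```text
clock: 26.05
tcp_pos: [0.5747, -0.2118, 0.0614]
orientation: [2.953, 1.57, -0.22]
ft_force: [-0.6, -0.4, -1.9]
grip_width: 0.022
```

```bash
python3 - <<'E'
from h import *
for i in range(3): r=read_camera("wrist"); p,R=tf(); print(p.round(4),get_state()["ft_force"].round(1))
y=np.arctan2(-R[1,2],-R[0,2]);f=np.array([np.cos(y),np.sin(y)]); l=np.array([-f[1],f[0]])
print("roundel expected",p[:2]+.0873*f+.0025*l); circ(r,"wrist","roundel",p[2]+.005)
print(np.degrees(y))
E
```

```text
[ 0.5747 -0.2118  0.0615] [-0.3 -0.9 -3.1]
[ 0.5747 -0.2118  0.0615] [ 0.3 -0.6 -2.5]
[ 0.5747 -0.2119  0.0615] [ 0.4 -0.2 -3.2]
roundel expected [ 0.66200371 -0.21205747]
roundel 0.58 circ [ 0.664  -0.2112] 0.0497 ell [ 0.6628 -0.211 ] [0.0938 0.099 ] rect [array([ 660.617, -211.078]), array([98.478, 90.954]), np.float64(88.255)]
roundel 0.5 circ [ 0.6615 -0.2446] 0.0437 ell [ 0.663  -0.2356] [0.059  0.0853] rect [array([ 661.074, -255.871]), array([23.778, 87.196]), np.float64(87.881)]
-1.7763456975841079
```

Emit:
send_rows(
  series=[
    [2,-0.5,0,0,1],
    [3.5,-0.5,0,0,1],
    [5,-0.5,0,0,1],
    [6,-0.5,0,0,1],
    [7,-0.5,0,0,1],
  ],
)

```text
clock: 26.67
tcp_pos: [0.5743, -0.2112, 0.0538]
orientation: [-0.386, 1.571, 2.725]
ft_force: [0.9, 0.2, -3.1]
grip_width: 0.0215
```

Emit:
send_rows(
  series=[
    [0.7,0,0,0,1],
    [1.4,0,0,0,1],
    [2.1,0,0,0,1],
    [2.8,0,0,0,1],
    [3.5,0,0,0,1],
  ],
)

```text
clock: 27.08
tcp_pos: [0.5745, -0.2113, 0.0506]
orientation: [3.052, 1.57, -0.121]
ft_force: [0.1, 0.3, -1.0]
grip_width: 0.0212
```

Emit:
send_rows(
  series=[
    [1,0,0,0,1],
    [2,0,0,0,1],
    [3,0,0,0,1],
    [4,0,0,0,1],
    [4,0,0,0,1],
  ],
)

```text
clock: 27.5
tcp_pos: [0.5742, -0.2112, 0.0463]
orientation: [-0.387, 1.57, 2.724]
ft_force: [-0.1, -0.4, -1.7]
grip_width: 0.0216
```

```bash
python3 - <<'E'
from h import *
for i in range(3): r=read_camera("wrist"); p,R=tf(); print(p.round(4),get_state()["ft_force"].round(1))
circ(r,"wrist","roundel",.058)
s=read_camera("side"); t=read_camera("top"); circ(t,"top","roundel",.058)
q=lambda im,a,b,c,d: cv2.resize(im[a:b,c:d],(400,300),interpolation=2)
cv2.imwrite("pics/c5.png",np.vstack([np.hstack([q(s["image"],150,225,240,340),q(t["image"],160,250,300,420)]),np.hstack([q(r["image"],0,420,0,560),q(r["image"],100,250,180,380)])]))
E
```

```text
[ 0.5743 -0.2112  0.0464] [ 0.  -0.2 -1.1]
[ 0.5743 -0.2113  0.0465] [ 0.9 -0.5 -1.7]
[ 0.5744 -0.2113  0.0466] [-0.5 -1.1 -1. ]
roundel 0.58 circ [ 0.6641 -0.2106] 0.0497 ell [ 0.6619 -0.2104] [0.0923 0.0998] rect [array([ 659.164, -210.373]), array([98.43 , 89.231]), np.float64(88.252)]
```

View pics/c5.png

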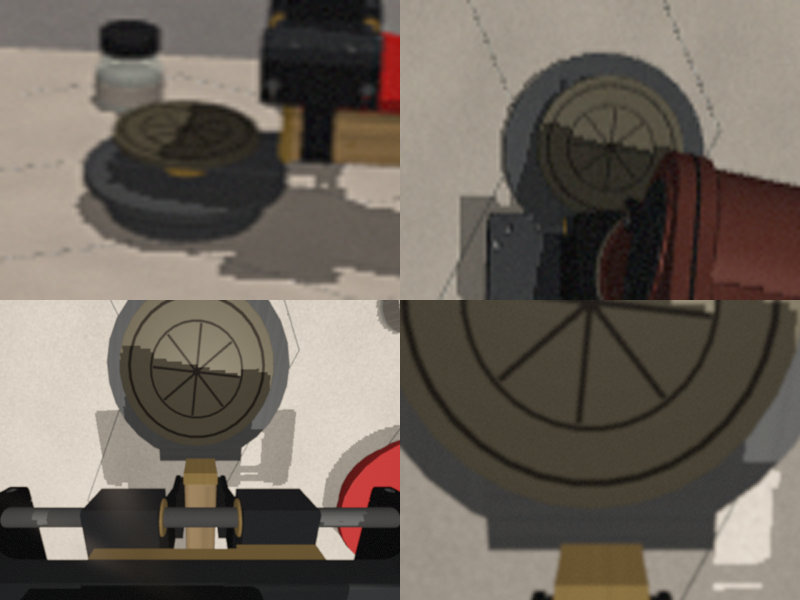

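Picture 12 (composite) shows the roundel sitting level on the riser, with brass visible beneath it in the side view. The blade is clear below it, and the load is off the wrist. I draw the spatula straight back.

Emit:
send_rows(
  series=[
    [0,0,4,0,1],
    [0,0,12,0,1],
    [0,0,22,0,1],
    [0,0,32,0,1],
    [0,0,42,0,1],
  ],
)

```text
clock: 28.27
tcp_pos: [0.5309, -0.21, 0.0465]
orientation: [0.05, 1.57, -3.123]
ft_force: [0.6, 0.8, -2.3]
grip_width: 0.0216
```

Emit:
send_rows(
  series=[
    [0,0,12,0,1],
    [0,0,24,0,1],
    [0,0,36,0,1],
    [0,0,48,0,1],
    [0,0,60,0,1],
  ],
)

```text
clock: 28.68
tcp_pos: [0.4709, -0.2081, 0.0466]
orientation: [1.243, 1.571, -1.93]
ft_force: [-0.1, 0.0, -1.8]
grip_width: 0.0214
```

Emit:
send_rows(
  series=[
    [0,0,12,0,1],
    [0,0,24,0,1],
    [0,0,34,0,1],
    [0,0,40,0,1],
    [0,0,42,0,1],
  ],
)

```text
clock: 29.1
tcp_pos: [0.4292, -0.207, 0.0467]
orientation: [0.851, 1.57, -2.323]
ft_force: [-0.3, -0.2, -1.5]
grip_width: 0.0219
```

```bash
python3 - <<'E'
from h import *
t=read_camera("top"); p,R=tf(); y=np.arctan2(-R[1,2],-R[0,2]); print(p.round(4),np.degrees(y),get_state()["q"].round(2))
circ(t,"top","roundel",.058); circ(t,"top","wheel",.03)
print(go((.46,.02,.0465)))
E
```

```text
[ 0.4296 -0.207   0.0467] -1.810118611259439 [ 0.53  0.17 -0.19  2.06  0.04  0.91 -1.28]
roundel 0.84 circ [ 0.6624 -0.213 ] 0.0507 ell [ 0.6622 -0.2124] [0.0973 0.0981] rect [array([ 662.767, -212.892]), array([97.61 , 97.252]), np.float64(44.77)]
wheel 0.69 circ [ 0.5362 -0.411 ] 0.0704 ell [ 0.5369 -0.4105] [0.1359 0.1384] rect [array([ 537.212, -410.297]), array([137.23, 137.26]), np.float64(44.403)]
wheel 0.62 circ [ 0.6613 -0.2136] 0.0709 ell [ 0.6613 -0.2131] [0.1346 0.1384] rect [array([ 661.733, -212.863]), array([137.   , 136.257]), np.float64(26.396)]
wheel 0.48 circ [0.6915 0.36  ] 0.0424 ell [0.6895 0.3613] [0.0398 0.0966] rect [array([690.644, 362.397]), array([83.129, 38.5  ]), np.float64(19.486)]
([0.3, -227.7, -22.1], 0)
```

Emit:
send_rows(
  series=[
    [0,-20,0,0,1],
    [0,-55,0,0,1],
    [0,-95,0,0,1],
    [0,-135,-5,0,1],
    [0,-175,-15,0,1],
  ],
)

```text
clock: 29.67
tcp_pos: [0.4506, -0.0306, 0.0467]
orientation: [2.351, 1.571, -0.822]
ft_force: [1.2, -1.1, -1.7]
grip_width: 0.0218
```

Emit:
send_rows(
  series=[
    [0,-30,-10,0,1],
    [0,-50,-20,0,1],
    [10,-54,-25,0,1],
    [25,-54,-25,0,1],
    [36,-54,-25,0,1],
  ],
)

```text
clock: 30.08
tcp_pos: [0.4782, 0.022, 0.0098]
orientation: [-2.018, 1.57, 1.094]
ft_force: [-1.3, -0.1, -1.3]
grip_width: 0.0215
```

Emit:
send_rows(
  series=[
    [2,0,0,0,1],
    [3,0,0,0,1],
    [4,0,0,0,1],
    [5,0,0,0,1],
    [5,0,0,0,1],
  ],
)

```text
clock: 30.5
tcp_pos: [0.4779, 0.0206, 0.006]
orientation: [-3.139, 1.57, -0.029]
ft_force: [-0.6, -0.9, -2.3]
grip_width: 0.0215
```

Emit:
send_rows(
  series=[
    [0,0,0,0,1],
    [0,0,0,0,1],
    [0.5,0,0,0,1],
    [1,0,0,0,1],
  ],
)

```text
clock: 30.83
tcp_pos: [0.4777, 0.0208, 0.0047]
orientation: [3.109, 1.57, -0.064]
ft_force: [-0.3, -0.8, -1.2]
grip_width: 0.0217
```

Emit:
send_rows(
  series=[
    [0.5,0,0,0,1],
    [1,0,0,0,1],
    [1,0,0,0,1],
  ],
)

```text
clock: 31.08
tcp_pos: [0.4776, 0.0208, 0.0041]
orientation: [1.112, 1.571, -2.06]
ft_force: [-3.6, -0.5, 7.4]
grip_width: 0.0215
```

Emit:
send_rows(
  series=[
    [0,0,0,0,-1],
    [0,0,0,0,-1],
    [0,0,0,0,-1],
    [0,0,0,0,-1],
    [0,0,0,0,-1],
  ],
)

```text
clock: 31.5
tcp_pos: [0.4776, 0.0208, 0.0035]
orientation: [-1.667, 1.571, 1.443]
ft_force: [-0.4, 0.2, -0.3]
grip_width: 0.0469
```

Emit:
send_rows(
  series=[
    [0,0,0,0,-1],
    [0,0,0,0,-1],
    [-15,0,0,0,-1],
    [-45,0,0,0,-1],
    [-85,0,0,0,-1],
  ],
)

```text
clock: 31.92
tcp_pos: [0.4753, 0.0208, 0.0873]
orientation: [-0.05, 1.565, 3.061]
ft_force: [1.2, -0.9, 0.6]
grip_width: 0.0801
```

Emit:
send_rows(
  series=[
    [-40,0,0,0,-1],
    [-80,0,0,0,-1],
    [-100,0,0,0,-1],
    [-100,0,0,0,-1],
  ],
)

```text
clock: 32.25
tcp_pos: [0.4802, 0.0212, 0.1939]
orientation: [-3.133, 1.562, -0.022]
ft_force: [0.4, 0.1, 0.3]
grip_width: 0.0864
```

```bash
python3 - <<'E'
from h import *
s=get_state(); print(tf()[0],s["grip_width"],s["clock"],s["ft_force"].round(1),np.abs(s["dq"]).max())
t=read_camera("top"); w=read_camera("wrist"); sd=read_camera("side")
circ(t,"top","roundel",.058); circ(t,"top","wheel",.03); circ(w,"wrist","lifter",.003); circ(w,"wrist","wheel",.03); circ(w,"wrist","roundel",.058)
fitblade(w,(.48,.021),np.radians(-1.4),.003,80)
for n,z in(("brush_pot",.085),("ink_jar",.058),("weight",.02)): circ(t,"top",n,z); 
for n,z in(("brush_pot",.085),("ink_jar",.058),("weight",.02),("lifter",0)): circ(sd,"side",n,z)
for o in outline_of("side","riser"): print("riser side",o["conf"],(np.array(o["extent"])*[560,420,560,420]).round(1))
E
```

```text
[0.48024885 0.02115105 0.19385655] 0.08641399581278363 32.25 [0.4 0.1 0.3] 0.08164278333861338
roundel 0.57 circ [ 0.6613 -0.2123] 0.0499 ell [ 0.6614 -0.2126] [0.0957 0.0975] rect [array([ 661.044, -212.311]), array([96.098, 96.915]), np.float64(71.51)]
wheel 0.97 circ [ 0.5367 -0.4119] 0.0717 ell [ 0.5371 -0.4115] [0.1381 0.1406] rect [array([ 537.202, -411.459]), array([138.88 , 138.942]), np.float64(44.399)]
wheel 0.7 circ [ 0.6622 -0.2141] 0.0709 ell [ 0.6613 -0.2135] [0.1356 0.1376] rect [array([ 661.707, -212.81 ]), array([137.   , 136.168]), np.float64(26.396)]
lifter 0.92 circ [0.504  0.0201] 0.1146 ell [0.5536 0.0191] [0.0591 0.2835] rect [array([502.424,  20.766]), array([ 65.901, 225.39 ]), np.float64(88.183)]
wheel 0.91 circ [ 0.6309 -0.1933] 0.0609 ell [ 0.6234 -0.1881] [0.0481 0.1149] rect [array([ 621.88 , -188.512]), array([121.559,  48.862]), np.float64(62.198)]
blade origin [0.4802 0.0208] yaw deg -1.49 cost 182.2
brush_pot 0.58 circ [0.7976 0.017 ] 0.0453 ell [0.7947 0.0095] [0.058  0.0839] rect [array([795.164,   9.177]), array([59.04 , 82.988]), np.float64(76.36
[... 561 characters left out ...]
t [array([796.63 , -14.575]), array([ 53.956, 370.571]), np.float64(8.731)]
ink_jar 0.66 circ [ 0.7095 -0.3238] 0.0829 ell [ 0.7097 -0.3257] [0.0467 0.1734] rect [array([ 709.35 , -323.839]), array([ 45.433, 165.319]), np.float64(4.12)]
weight 0.92 circ [0.6931 0.3729] 0.0469 ell [0.6918 0.3729] [0.06   0.0953] rect [array([692.455, 371.067]), array([83.085, 59.486]), np.float64(19.334)]
lifter 0.82 circ [0.5009 0.004 ] 0.116 ell [0.4956 0.0024] [0.0763 0.2586] rect [array([501.399,   1.381]), array([229.852,  86.637]), np.float64(10.834)]
lifter 0.39 circ [0.6491 0.1736] 0.0921 ell [0.6506 0.1774] [0.1249 0.1736] rect [array([651.752, 173.329]), array([110.247, 160.734]), np.float64(0.235)]
```

All checks agree: the roundel is within about 1 mm of the wheel centre, the spatula lies flat, the bystanders have not moved and the gripper is clear.

```bash
python3 -c "from workcell import sign_off; print(sign_off())"
```

```text
the job is handed in; nothing more can be done
None
```

The job is done and handed in at about 32 s of the 67 s allowed. The riser stands on the grey wheel and the roundel lies on top of it. The spatula is flat on the bench, clear of the wheel and rack.

**Choices:** I used the large rack, which carried the roundel, and the grey wheel. The small rack and the red wheel were look-alikes.

**Riser:** My first grasp failed because I lifted before the fingers had closed; the riser stayed upright. The second grasp held. Before the roundel went on, the top camera put the riser within about 1 mm of the wheel's centre.

**Roundel:** The last top view puts it at (0.661, -0.212) and the wheel centre at (0.661, -0.213), again about 1 mm apart. It did not shift on the spatula while being carried.

**Bystanders:** The brush pot, ink jar and steel weight measured within about 2 mm of where they started, which is measurement noise.

**Disagreements and gaps:**
- The wrist camera read 2–3 mm further forward than the top camera for the wheel and roundel. I trusted the top camera for centring.
- Estimates of the spatula's position in the grip differed by about 3 mm. I used a middle value for the insertion and measured the roundel against the hand itself for the placing.
- While lowering onto the spatula's handle, the arm overshot about 4 mm and the wrist force read 16 N. That is under the limits.
- The final side view did not detect the riser under the roundel, but it was visible there just before I drew the spatula out.

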